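# Start the coating gauge and hold its probe square on the marked spot

### The job

Press the start button of the grey coating gauge fully down and let it come up again. Then take the cordless probe out of its stand and hold it, square to the sloping face of the clamped aluminium workpiece, with its tip inside the scribed ring and its sprung plunger pushed about half-way in: lightly, never hard against its stop. Finish while still holding the probe there in the gripper; do not shift the tilting table or its plate, and leave the tape roll, tool holder and socket where they are.

Things in the scene. Friction and masses are not known exactly. Their poses are not given: they have to be found in the camera images.
- start_top (a point): centre of the top face of the start button: a round grey push button, 28 mm across, in a black housing on top of the coating gauge (grey box 150 x 120 mm, 60 mm high, with a screen on its top beside the button; fixed to the bench). The button's top is 82 mm above the bench. z up.
- start (a joint): travel of the start button in m: 0 up, 0.006 fully down; springs back by itself, fully down takes 4.5 N.
- stand_hole0 (a point): centre of the mouth of the hole in the probe's stand: a dark steel block 80 x 80 mm, 62 mm high, fixed to the bench, with one vertical through-hole 23 mm across. z up.
- probe_grip (a point): centre of the loose probe's black grip, a cylinder 24 mm across, 65 mm long (0.1-0.2 kg). z: the probe's axis, from tip to grip end. Below this point: collar 32 mm across at 35-40 mm, nose 20 mm across ending at 85 mm, plunger 8 mm across ending at 97 mm when out. At the start it stands upright in the stand, this point 40 mm above the stand's top; raise it 60 mm to clear the stand.
- probe_tip (a point): round end (8 mm across) of the probe's sprung plunger, on the probe's axis; it moves with the plunger. z along the probe's axis towards the grip end.
- plunger (a joint): how far the plunger is pushed into the probe, in m: 0 out, 0.010 at its stop. The spring needs 0.7 N to begin, then 0.35 N more per mm (2.5 N at half-way).
- spot (a point): centre of the scribed ring (24 mm across) on the upper face of the aluminium workpiece (100 x 70 mm) clamped on the tilting table (base 150 x 130 mm, fixed). z points out of the face, square to it; x runs up the slope. Strap clamps 55 mm off along x either way rise 6 mm above the face. The spot is 65-85 mm above the bench.
- plate (a joint): slope of the plate from level, in rad, between 0.22 and 0.40 at the start; hinge along its low edge, which faces roughly towards the robot. Clamped stiff: it stays as it is.
- tape_mid (a point): centre of the brown tape roll lying flat on the bench, 100 mm across, 48 mm high. Leave alone.
- holder_mid (a point): centre of the dark steel tool holder standing on its flange, 62 mm across, 85 mm high, tapering upwards. Leave alone.
- socket_mid (a point): centre of the steel wrench socket standing on the bench, 28 mm across, 45 mm high. Leave alone.
Things that resemble listed ones, but are neither listed nor needed, are in the scene too. Of the things that look like the part that bears probe_grip, the larger one is meant. What is shaped like the part that bears start_top but yellow is not meant.

How it is judged (in metres and radians):
On the way, in this order (a step that is already met when the one before it is completed fails the run):
1. the start button is pressed fully down (value of joint start above 0.0052 m), for 0.03 s.
2. the button has been let up again (value of joint start below 0.001 m), for 0.1 s.
3. the probe, in the gripper, touches the workpiece inside the ring (distance between probe_tip and spot below 0.008 m and contact force between the fingers and probe above 1 N and contact force between plunger and plate above 0.5 N), for 0.3 s.
At the end, for the whole second after the job is handed in: The probe is held still by the gripper, clear of its stand, its axis within 8 degrees of square to the workpiece's face, the plunger's end on the face within 8 mm of the ring's centre (so inside the ring), the plunger pushed in 2 to 8.5 mm with 0.8 to 6 N on the work; the button is up (distance between probe_tip and spot below 0.008 m and angle between the z axis of probe_grip and the z axis of spot, either way round below 0.14 rad and z of probe_grip in the frame of spot above 0.07 m and contact force between plunger and plate between 0.8 and 6 N and value of joint plunger between 0.002 and 0.0085 m and contact force between the fingers and probe above 1 N and contact force between probe and stand below 0.1 N and linear speed of probe below 0.02 m/s and value of joint start below 0.001 m); the arm keeps its last pose, push and grip.
It fails at once if the plunger is driven hard against the work (over 20 N) (contact force between plunger and plate above 20 N).
It fails at once if the tilting plate is shifted by more than 5 mm (distance of spot from where it was at the start of the episode above 0.005 m).
It fails at once if the tape roll, tool holder or socket is moved by more than 20 mm (distance of any of tape_mid, holder_mid, socket_mid from where it was at the start of the episode above 0.02 m).
It also fails if it takes over 48 s, if anything falls off the work surface, if the arm or the gripper's body presses on something with over 40 N, if the wrist force passes 120 N, or if a joint passes its speed limit or range.

### The arm

A 6-joint arm with a two-finger parallel gripper is mounted at the origin on the work surface. World frame = base frame: x ahead of the robot, y to its left, z up, the work surface at z = 0. Lengths are in mm, angles in rad, forces in N, time in s.
With the tool pointing down it reaches from about 275 to 725 mm from the base axis. Payload 5.6 kg.
Tool frame: the origin (TCP) lies midway between the tips of the shut fingers; the grasp point (between the pads) lies 19 mm behind it; z points along the fingers, y is the line along which they close (so a half turn about z gives the same grasp; the last joint's range is limited). The gripper opens to 85 mm and grips with 20 to 120 N. Pads are 22 mm wide; open, the fingers measure 114 mm over their backs; the gripper's body (76 mm by 85 mm) begins 54 mm behind the grasp point. The pads swing forward as they close: fully open they stand 13 mm farther back than shut.
Start: joints at [1.53, 0.255, 0.108, 0, -1.424, -0.285], TCP at [176.009, 521.07, 204.983] pointing down, gripper open.
Joint ranges: [-2.95, 2.95], [-1.21, 1.97], [-1.09, 1.5], [-2.87, 1.71], [-2.94, -0.07], [-3.05, 3.05]. Speed limits (rad/s): [2.57, 2.57, 3.14, 3.14, 3.14, 3.14].

### API

Orientations are given as a 3x3 rotation matrix whose columns are the frame's x, y, z axes.
In Python, from bench import env gives the robot as it stands. Calls block until the motion is done:
- env.move_pose(position, orientation): joint-space move of the TCP to a pose.
- env.move_straight(position, frame=None, speed=150, threshold=None): straight line of the TCP; frame=None keeps the orientation; speed is the mean speed in mm/s. With threshold (N) it stops when the force on the tool has changed by that much, and returns True; else False.
- env.move_joints(angles): joint-space move.
- env.gripper_to(opening, effort=None): finger opening in mm; effort is the grip in N (None keeps the last); returns when the fingers have stopped.
- env.pause(seconds).
- env.solve_ik(position, orientation): joint angles nearest the present ones, or None.
- env.read_state(): the state.
- env.capture(name): name is "side" or "top"; returns a dict with "frame" (384x512x3 uint8, blue, green, red), "mtx" (3x3 intrinsics, pixels), "k1" (the pictures are not rectified: a ray, as slopes to the right and down, at radius r is drawn at 1 + k1 r^2 times it, then the intrinsics apply), "rvec" (rotation vector, rad) and "tvec" (3), from world to camera coordinates, as OpenCV has them. Camera axes: x right, y down, z forward; pixel columns grow to the right and rows downward; lengths in mm; the calibration is good to about 2 mm. A picture is of the moment at which its call begins. There is no depth.
A pose or a line that the arm cannot do raises env.Unreachable and nothing moves.
- env.hand_in(): hands the job in; it is judged then, once.
Trained networks look in a picture, given as the dict that the camera call returned (one of the last four; its "shot" number tells which), for a name from the list of things; names that differ only in an ending like _2 or _b are one class to them, and where a whole thing is asked for, a point or a joint stands for the part that bears it (a point fixed in the world has none). Each returns a list of dicts, best first, with "score" (0 to 1); they miss things now and then, are a little off and sometimes report something else, mostly with a low value. They report only what shows in the picture. A call takes as long as a camera call. They do not tell look-alikes from the thing itself.
- env.recognise(picture, target): "point" ([row, column] in pixels, amid what is visible of it).
- env.spot_point(picture, target): "point" ([row, column] in pixels: a listed point, or the origin of a listed thing).
The state is a dict: "time_s": time; "q": joint angles; "qvel": joint speeds; "tau": joint torques, N m; "ee_pos": TCP position; "orientation": TCP orientation; "force": force on the tool from outside, world axes, zero at the start; "wrist_torque": the same for the moment, N m; "gripper_width": finger opening in mm; "grasp_force": force on a finger pad.
Only numpy, scipy, OpenCV 4.12 (cv2) and the standard library are available. Lean on these libraries where they do the work, as an engineer would, in place of code of your own. Each camera call takes 0.05 s, during which the arm holds its last target. There are 200 camera calls.

## Working session

There is one attempt and no reset: what is moved stays moved. The work goes in short steps, each a Python script; the robot and the scene stay as the last script left them, time stands still between calls to the robot, and variables do not carry over. Pictures are saved under pics/ and viewed, at most 10 in all, crops included, and the job is handed in when it is done.

```bash
ls; mkdir -p pics; cat > h.py <<'E'
import numpy as np, cv2
from bench import env
def cam(p):
    R,_=cv2.Rodrigues(np.array(p["rvec"],float)); return R,np.array(p["tvec"],float).ravel()
def dist(p): return np.array([p["k1"],0,0,0,0],float)
def ray(p,rc):
    R,t=cam(p); u=cv2.undistortPoints(np.array([[[rc[1],rc[0]]]],float),np.array(p["mtx"],float),dist(p),)[0,0]
    d=R.T@np.array([u[0],u[1],1.]); return -R.T@t, d/np.linalg.norm(d)
def onz(p,rc,z):
    c,d=ray(p,rc); return c+d*(z-c[2])/d[2]
def tri(obs):
    A=np.zeros((3,3));b=np.zeros(3);rs=[ray(*o) for o in obs]
    for c,d in rs:
        M=np.eye(3)-np.outer(d,d);A+=M;b+=M@c
    X=np.linalg.solve(A,b); return X,[float(np.linalg.norm((np.eye(3)-np.outer(d,d))@(X-c))) for c,d in rs]
def proj(p,X):
    x,_=cv2.projectPoints(np.array(X,float).reshape(-1,3),np.array(p["rvec"],float),np.array(p["tvec"],float),np.array(p["mtx"],float),dist(p)); return x[:,0,::-1]
E
python3 - <<'E'
from h import *
np.set_printoptions(precision=1,suppress=True)
P={n:env.capture(n) for n in("side","top")}
for n,p in P.items():
    cv2.imwrite(f"pics/{n}0.png",cv2.resize(p["frame"],(768,576)))
    print(n,"cam at",-cam(p)[0].T@cam(p)[1], p["k1"])
for t in("start_top","stand_hole0","probe_grip","probe_tip","spot","tape_mid","holder_mid","socket_mid"):
    for n,p in P.items():
        print(t,n,[(np.round(d["point"],1).tolist(),round(d["score"],2)) for d in env.spot_point(p,t)])
print(env.read_state()["time_s"])
E
```

```text
pics
side cam at [  62.4 -971.   907.2] -0.026091516868638132
top cam at [ 430.7   32.5 1235.1] 0.005962539290519979
start_top side [([130.9, 187.1], 0.59), ([164.6, 291.5], 0.55), ([155.7, 215.2], 0.46)]
start_top top [([194.7, 396.1], 0.66), ([210.5, 108.0], 0.4), ([203.2, 187.5], 0.39)]
stand_hole0 side [([271.9, 307.2], 0.59)]
stand_hole0 top [([198.4, 388.2], 0.55), ([188.6, 285.1], 0.44)]
probe_grip side [([255.9, 307.2], 0.72), ([294.6, 328.8], 0.61)]
probe_grip top [([196.1, 397.3], 0.66), ([197.9, 426.1], 0.47)]
probe_tip side []
probe_tip top [([131.3, 217.2], 0.19)]
spot side [([201.5, 261.6], 0.57)]
spot top [([190.8, 283.1], 0.6)]
tape_mid side [([167.0, 288.9], 0.87)]
tape_mid top []
holder_mid side [([222.7, 351.5], 0.7), ([156.1, 215.5], 0.42)]
holder_mid top [([122.4, 342.5], 0.71), ([191.3, 284.3], 0.3)]
socket_mid side [([258.2, 221.9], 0.45)]
socket_mid top [([257.6, 323.8], 0.46)]
0.9
```

View pics/side0.png

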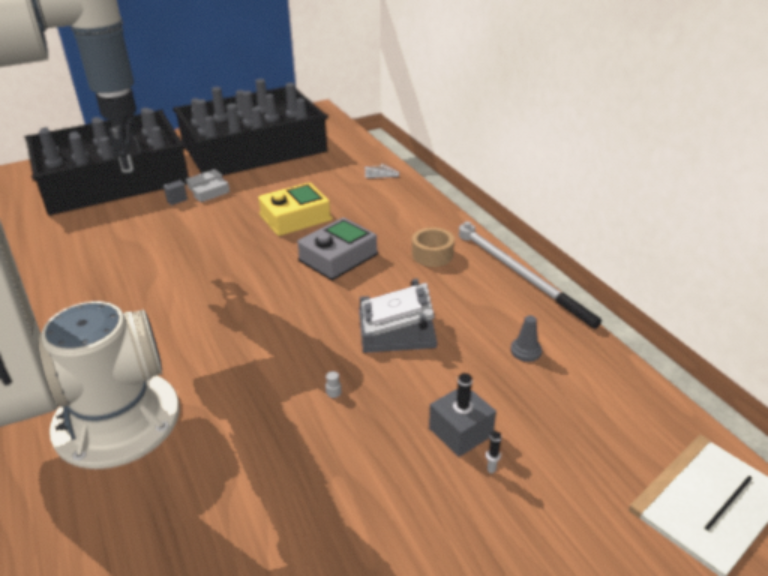

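View pics/top0.png

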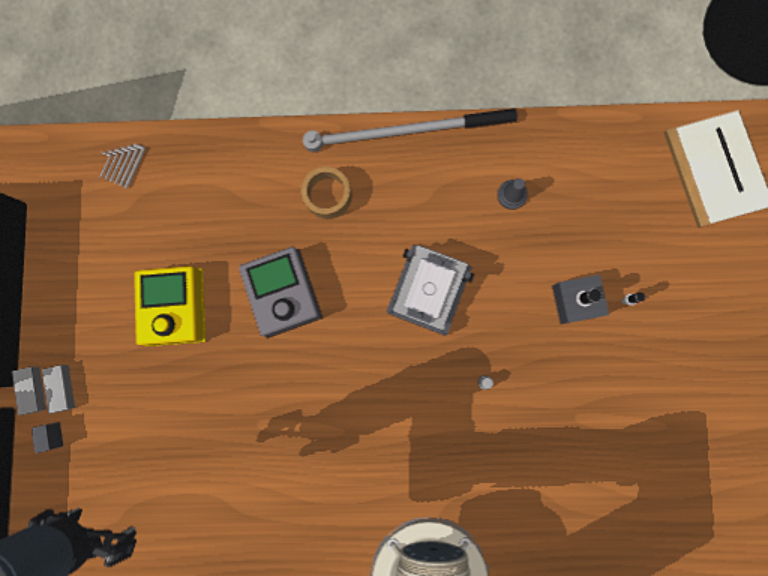

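The side view shows the grey gauge's button at original pixel (160,215) [row, col], the spot ring at (201,263) and the probe at (256,307).

In the top view the same things are at (206,189), (193,286) and (198,393).

Look-alikes:
- **Gauge:** yellow one at top (216,108) and side (132,187); not meant.
- **Probe:** small one standing free at top (199,422) and side (300,329); the larger one in the stand is meant.

Next is one close crop montage to check this choice and find the workpiece corners.

```bash
python3 - <<'E'
from h import *
P={n:env.capture(n) for n in("side","top")}
def crop(n,r,c,h,w,s):
    return cv2.resize(P[n]["frame"][r:r+h,c:c+w],None,fx=s,fy=s,interpolation=cv2.INTER_CUBIC)
# spot crops 66x66 x6 =396 ; below: gauge, probe
a=np.hstack([crop("side",180,232,50,66,6),crop("top",158,252,50,66,6)]) 
a=np.hstack([crop("side",180,232,50,66,6),crop("top",160,256,50,66,6)])
b=np.hstack([crop("side",140,192,50,66,4),crop("top",180,165,50,66,4),crop("top",175,365,50,66,4)])
b=cv2.copyMakeBorder(b,0,0,0,max(0,a.shape[1]-b.shape[1]),cv2.BORDER_CONSTANT)[:, :a.shape[1]]
cv2.imwrite("pics/crop1.png",np.vstack([a,b]))
import pickle; pickle.dump(P,open("P.pkl","wb"))
E
```

```text
(no output)
```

View pics/crop1.png

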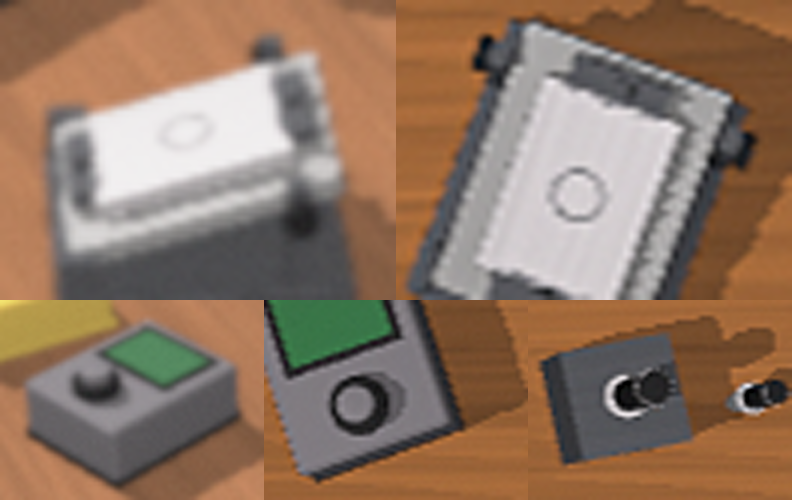

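The crop confirms the choice: grey gauge beside the yellow one, and the larger probe in the stand block. The ring is at side (201.6,262.8) and top (192.1,286.1), the button at side (158.6,215.9) and top (205.6,188.6).

```bash
cat > m.py <<'E'
from h import *
import pickle
from scipy.optimize import least_squares
np.set_printoptions(precision=3,suppress=True)
P=pickle.load(open("P.pkl","rb")); S,T=P["side"],P["top"]
c6=lambda r0,c0,x,y,s=6:(r0+(y+.5)/s-.5,c0+(x+.5)/s-.5)
sp_s=c6(180,232,187,132); sp_t=c6(160,256,183,195)
bt=tri([(S,c6(140,192,97,76,4)),(T,c6(180,165,96,104,4))]); print("button",bt, onz(T,c6(180,165,96,104,4),82))
print("grip end",onz(T,c6(175,365,126,86,4),134.5),"collar mid",onz(T,c6(175,365,96,95,4),67), )
print("grip tri", tri([(S,(255.9,307.2)),(T,(196.6,395))]), "side@102",onz(S,(255.9,307.2),102))
x0,_=tri([(S,sp_s),(T,sp_t)]); print("spot",x0,_)
L=[(S,c6(180,232,x,y),-35) for x,y in((100,207),(195,182),(285,156))]+[(S,c6(180,232,x,y),35) for x,y in((85,125),(180,97),(265,72))]
L+=[(T,c6(160,256,x-396,y),35) for x,y in((546,85),(515,172),(482,262))]+[(T,c6(160,256,x-396,y),-35) for x,y in((684,126),(655,210),(628,288))]
def frame(v):
    y,s=v[3:5];ex=np.array([np.cos(y)*np.cos(s),np.sin(y)*np.cos(s),np.sin(s)]);ey=np.array([-np.sin(y),np.cos(y),0]);return np.c_[ex,ey,np.cross(ex,ey)]
def res(v):
    F=frame(v);r=[]
    for p,rc in((S,sp_s),(T,sp_t)):
        r+=list(2*(proj(p,v[:3])[0]-rc))
    for p,rc,Y in L:
        c,d=ray(p,rc);n=F[:,2];X=c+d*(n@(v[:3]-c))/(n@d);r.append(((X-v[:3])@F[:,1]-Y)/2.)
    return r
f=least_squares(res,[*x0,0,.3]);J=f.jac;cov=np.linalg.inv(J.T@J)
print("fit",f.x,"sd",np.sqrt(np.diag(cov)),"res",np.array(res(f.x)))
E
python3 m.py
```

```text
button (array([526.356, 272.163,  68.269]), [0.9637192433723901, 0.9637192433724447]) [524.336 269.672  82.   ]
grip end [ 531.639 -308.791  134.5  ] collar mid [ 531.872 -307.924   67.   ]
grip tri (array([ 530.251, -311.453,  112.207]), [2.390882421027835, 2.3908824210278765]) side@102 [ 533.797 -302.443  102.   ]
spot [558.874 -13.693  65.538] [0.8699009409869896, 0.8699009409867792]
fit [558.751 -15.178  63.032  -0.376   0.266] sd [1.009 0.741 0.872 0.022 0.023] res [ 1.954 -0.177 -0.312  1.166  0.415 -0.332 -0.172 -0.754 -0.468 -0.236
 -0.192 -0.19   0.029  0.06  -0.354 -0.726]
```

```bash
cat >> m.py <<'E'
def draw(p,r0,c0,s,h,w,pts):
    im=cv2.resize(p["frame"][r0:r0+h,c0:c0+w],None,fx=s,fy=s,interpolation=cv2.INTER_CUBIC)
    for X,col in pts:
        r,c=proj(p,X)[0]; cv2.circle(im,(int(round((c-c0+.5)*s)),int(round((r-r0+.5)*s))),2,col,-1)
    return im
R=(0,0,255);G=(0,255,0);F=frame(f.x)
circ=lambda c,r,z:[(np.array([c[0]+r*np.cos(a),c[1]+r*np.sin(a),z]),R if z>0 else G) for a in np.linspace(0,6.28,16)]
b=[524.3,269.7]; g=[531.7,-308.3]
pts=circ(b,14,82)
ptg=circ(g,12,134.5)+circ(g,16,67)+circ(g,12,69.5)
pw=[(f.x[:3]+F@[x,y,0],R) for x in np.linspace(-40,40,9) for y in(-35,35)]+[(f.x[:3]+F@[12*np.cos(a),12*np.sin(a),0],R) for a in np.linspace(0,6.28,16)]
A=np.hstack([draw(S,140,192,6,42,44,pts),draw(S,180,232,6,42,66,pw),]); 
B=np.hstack([draw(S,236,280,6,50,50,ptg),draw(T,175,365,6,50,50,ptg)])
w=max(A.shape[1],B.shape[1]);pad=lambda a:cv2.copyMakeBorder(a,0,0,0,w-a.shape[1],cv2.BORDER_CONSTANT)
cv2.imwrite("pics/ov1.png",np.vstack([pad(A),pad(B)]))
E
python3 m.py >/dev/null
```

```text
(no output)
```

View pics/ov1.png

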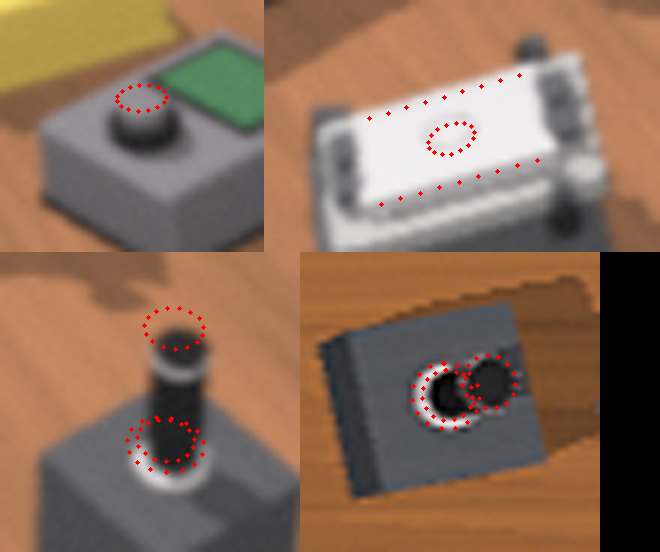

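The heights measured from the side camera come out consistently about 10 mm low against known sizes: button 68 instead of 82, with the probe shifted the same way. Its calibration looks biased by about 3 px downward. I'll use the arm's own TCP as a reference, hovering over the button.

```bash
python3 - <<'E'
from h import *
import pickle
np.set_printoptions(precision=2,suppress=True)
print(env.read_state()["orientation"])
O=np.array([[0,1,0],[1,0,0],[0,0,-1.]])
env.gripper_to(0,40)
env.move_pose([524.3,269.7,130],O)
s=env.read_state();print(s["time_s"],s["ee_pos"],s["q"],s["force"],s["gripper_width"])
P={n:env.capture(n) for n in("side","top")}; pickle.dump(P,open("P2.pkl","wb"))
t=np.array(s["ee_pos"]);ims=[]
for n in P:
    r,c=proj(P[n],t)[0];r0,c0=int(r)-35,int(c)-33
    im=cv2.resize(P[n]["frame"][r0:r0+70,c0:c0+66],None,fx=6,fy=6,interpolation=cv2.INTER_CUBIC)
    for z in (0,20,40):
        rr,cc=proj(P[n],t+[0,0,z])[0]; cv2.circle(im,(int((cc-c0+.5)*6),int((rr-r0+.5)*6)),2,(0,0,255),-1)
    print(n,r0,c0,r,c);ims.append(im)
cv2.imwrite("pics/tool.png",np.hstack(ims))
E
```

```text
[[ 0.95 -0.32  0.  ]
 [-0.32 -0.95  0.  ]
 [ 0.   -0.   -1.  ]]
4.0583 [524.15 270.07 130.07] [ 0.74  0.36  0.07 -0.   -1.28  2.4 ] [ 0.99  0.3  -0.92] -0.5344659376714312
side 108 181 143.5686491822142 214.00372169465658
top 169 151 204.38023593623004 184.93332167445504
```

View pics/tool.png

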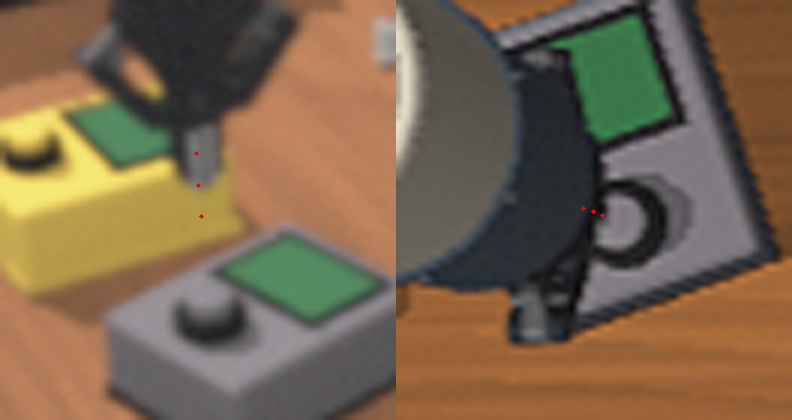

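The side crop shows the shut fingertip ending at crop (199,187) while the TCP projects to (201,216). That is about 5 px, too much for 2 mm. I'll check the camera models against the base and intrinsics before moving down.

```bash
python3 - <<'E'
from h import *
import pickle
np.set_printoptions(precision=3,suppress=True)
A=pickle.load(open("P.pkl","rb"));B=pickle.load(open("P2.pkl","rb"))
for n in A:
    a,b=A[n],B[n]
    print(n,np.array(a["mtx"]).tolist(),a["rvec"],b["rvec"],a["tvec"],b["tvec"],a["k1"],a["shot"],b["shot"])
    g=[cv2.cvtColor(x["frame"],cv2.COLOR_BGR2GRAY).astype(np.float32) for x in(a,b)]
    for sl in (np.s_[190:330,250:500],np.s_[90:200,280:500]): print("shift",cv2.phaseCorrelate(g[0][sl].copy(),g[1][sl].copy()))
    print("origin",proj(a,[[0,0,0],[0,0,100],[100,0,0]]))
print([round(float(v),2) for v in env.read_state()["ee_pos"]])
T=env.capture("top");S=env.capture("side")
for n,p in(("top",T),("side",S)):
    im=p["frame"].copy()
    for x in range(100,701,100):
        for y in range(-400,501,100):
            r,c=proj(p,[x,y,0])[0]; cv2.circle(im,(int(round(c)),int(round(r))),1,(0,0,255),-1)
    for a in np.linspace(0,6.28,40):
        r,c=proj(p,[95*np.cos(a),95*np.sin(a),0])[0]
        if 0<=r<384 and 0<=c<512: im[int(r),int(c)]=(0,255,0)
    cv2.imwrite(f"pics/g_{n}.png",im)
cv2.imwrite("pics/g.png",cv2.resize(np.vstack([cv2.imread("pics/g_top.png")[150:],cv2.imread("pics/g_side.png")[60:330]]),None,fx=1.18,fy=1.18))
E
```

```text
side [[452.9246630685559, 0.0, 253.94551348485848], [0.0, 452.9246630685559, 191.56768604268703], [0.0, 0.0, 1.0]] [ 2.159 -0.524  0.24 ] [ 2.159 -0.524  0.24 ] [-478.209  232.784 1219.363] [-478.209  232.784 1219.363] -0.026091516868638132 3 5
shift ((-0.0008173014777952403, 0.06685193356015873), 0.8730033285352918)
shift ((0.47278601720398683, 0.007319562712218897), 0.9666053317034686)
origin [[277.605  77.2  ]
 [250.879  67.443]
 [265.22  113.982]]
top [[401.9982013134278, 0.0, 258.01279555523524], [0.0, 401.9982013134278, 185.4108469802965], [0.0, 0.0, 1.0]] [ 2.114 -2.167  0.101] [ 2.114 -2.167  0.101] [  83.506  581.523 1169.124] [  83.506  581.523 1169.124] 0.005962539290519979 4 6
shift ((-0.0039814214375013535, -0.06457933525784654), 0.6241644042332967)
shift ((0.5628790265963914, 0.07038954553880927), 0.8834769254613806)
origin [[385.666 286.769]
 [399.538 288.182]
 [349.658 285.675]]
[524.14, 270.09, 130.09]
```

View pics/g.png

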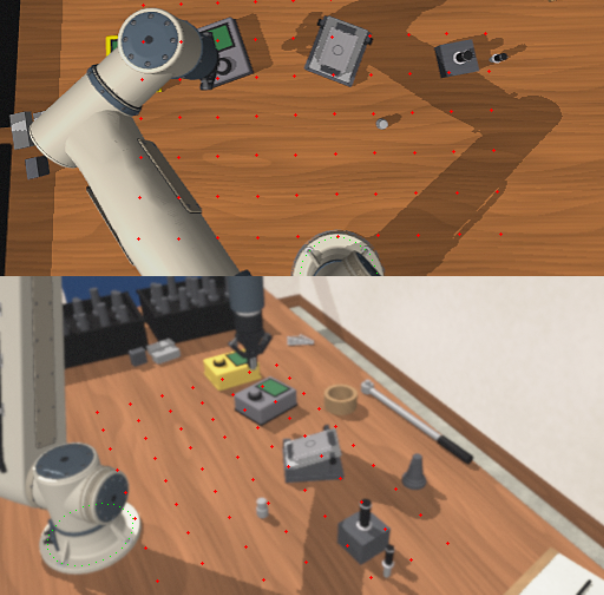

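```bash
python3 - <<'E'
from h import *
import pickle
np.set_printoptions(precision=2,suppress=True)
x,y=524.3,269.7
f0=np.array(env.read_state()["force"])
env.move_straight([x,y,95],speed=60,threshold=6)
s=env.read_state();print(s["ee_pos"],np.array(s["force"])-f0)
hit=env.move_straight([x,y,60],speed=15,threshold=2.0)
s=env.read_state();print(hit,s["time_s"],s["ee_pos"],np.array(s["force"])-f0)
P={n:env.capture(n) for n in("side","top")}; pickle.dump(P,open("P3.pkl","wb"))
E
```

```text
[524.55 269.75  95.18] [ 1.38 -0.4   0.85]
False 7.475 [524.36 269.78  60.08] [ 1.32  0.73 -0.31]
```

```bash
python3 - <<'E'
from h import *
import pickle
P=pickle.load(open("P3.pkl","rb"));t=np.array([524.36,269.78,60.1]);ims=[]
for n in P:
    r,c=proj(P[n],t)[0];r0,c0=int(r)-35,int(c)-33
    im=cv2.resize(P[n]["frame"][r0:r0+70,c0:c0+66],None,fx=6,fy=6,interpolation=cv2.INTER_CUBIC)
    for z in (0,20,40):
        rr,cc=proj(P[n],t+[0,0,z])[0]; cv2.circle(im,(int((cc-c0+.5)*6),int((rr-r0+.5)*6)),2,(0,0,255),-1)
    print(n,r0,c0,r,c);ims.append(im)
cv2.imwrite("pics/tool2.png",np.hstack(ims))
E
```

```text
side 126 182 161.12267343646965 215.4891547896699
top 171 157 206.1820885274268 190.11009086641957
```

View pics/tool2.png

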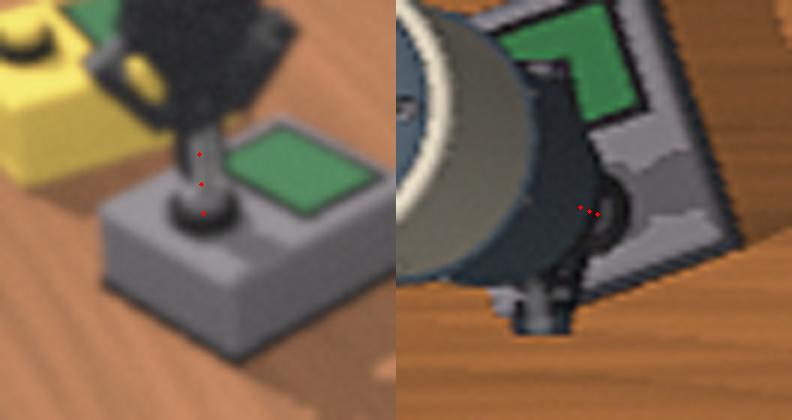

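The side view shows the tip at or just above the button, at crop (203,195), about 20 mm above where the reported TCP projects. There's no contact yet, so I'll go on down slowly with a force stop.

```bash
python3 - <<'E'
from h import *
import pickle
np.set_printoptions(precision=2,suppress=True)
x,y=524.3,269.7
for k in range(4):
    F=[env.read_state() for _ in range(1)][0]; 
    hit=env.move_straight([x,y,60-5*(k+1)],speed=15,threshold=2.5)
    s=env.read_state();print(hit,s["time_s"],s["ee_pos"],np.array(s["force"]),s["wrist_torque"],np.array(s["tau"]))
    if hit: break
P={n:env.capture(n) for n in("side","top")}; pickle.dump(P,open("P4.pkl","wb"))
E
```

```text
False 8.0583 [524.39 269.8   55.17] [-0.22  0.41  1.6 ] [ 0.02  0.07 -0.03] [ -0.15 -44.32  20.89   4.71   0.03  -0.  ]
False 8.5417 [524.44 269.77  50.25] [-1.28 -0.04  4.68] [0.07 0.38 0.01] [ -0.32 -43.04  20.23   4.54   0.26  -0.  ]
True 8.75 [524.42 269.78  49.88] [-0.86  0.32  4.39] [-0.02  0.36  0.01] [ -0.24 -42.92  20.22   4.49   0.3    0.  ]
```

Contact began near reported z=57 and the force rises with the button's spring rate. So the real tip is about 24 mm above the reported TCP, which agrees with the side picture. I'll press to the stop and then release.

```bash
python3 - <<'E'
from h import *
import pickle
np.set_printoptions(precision=2,suppress=True)
x,y=524.3,269.7
z=49.9
while z>42:
    z-=1; env.move_straight([x,y,z],speed=15)
    s=env.read_state();print(s["time_s"],s["ee_pos"],np.array(s["force"]),s["gripper_width"])
    if s["force"][2]>11: break
env.pause(0.1)
P={n:env.capture(n) for n in("side","top")}; pickle.dump(P,open("P4.pkl","wb"))
env.move_straight([x,y,75],speed=80)
env.pause(.3);s=env.read_state();print(s["time_s"],s["ee_pos"],np.array(s["force"]))
E
```

```text
9.1 [524.49 269.76  49.74] [-3.35 -0.58  9.88] 0.20456058131566462
9.35 [524.52 269.79  49.62] [-4.68 -0.76 14.04] 0.34741501225835514
10.3417 [524.07 269.5   74.45] [-0.35  0.14  0.04]
```

The button reached its stop at reported z≈49.7 and was released. Now I'll work out the frame discrepancy from other known heights and from the tip seen in the side pictures.

```bash
python3 - <<'E'
from h import *
import pickle
np.set_printoptions(precision=1,suppress=True)
P=pickle.load(open("P.pkl","rb"));S,T=P["side"],P["top"]
print("holder(42)",tri([(S,(222.7,351.5)),(T,(122.4,342.5))]))
print("socket(22)",tri([(S,(258.2,221.9)),(T,(257.6,323.8))]))
print("tape(24)",tri([(S,(167,288.9)),(T,(127.3,217.2))]))
c6=lambda r0,c0,x,y,s=6:(r0+(y+.5)/s-.5,c0+(x+.5)/s-.5)
# from ov1 lower row: side crop (236,280) x6 , top crop (175,365) x6, rows offset 252
print("collar(67)",tri([(S,c6(236,280,171,466-252)),(T,c6(175,365,444-300,395-252))]))
print("gripend(134)",tri([(S,c6(236,280,181,345-252)),(T,c6(175,365,492-300,383-252))]))
print("stand corner near-left(62)",tri([(S,c6(236,280,42,456-252)),(T,c6(175,365,333-300,340-252))]))
print("button@68..", tri([(S,(158.6,215.9)),(T,(205.6,188.6))]))
Q=pickle.load(open("P2.pkl","rb"))["side"]; rc=(138.75,213.75)
for y in(270,277):
    c,d=ray(Q,rc); print("tip seen from TCP z130 at y",y, c+d*(y-c[1])/d[1])
for n in("side","top"):
    p=env.capture(n)
    for t in("start_top","stand_hole0","probe_grip","spot"): print(n,t,[(np.round(d["point"],1).tolist(),round(d["score"],2)) for d in env.spot_point(p,t)])
E
```

```text
holder(42) (array([ 766.5, -191. ,   34.4]), [4.353037834964715, 4.35303783496471])
socket(22) (array([ 368.9, -123.3,   11.4]), [4.802807925448472, 4.802807925448254])
tape(24) (array([776.5, 195.5,   0.3]), [0.6919568671496221, 0.6919568671494232])
collar(67) (array([ 533.2, -311.4,   55.5]), [0.5061550296667698, 0.5061550296666615])
gripend(134) (array([ 532.2, -312.5,  127.7]), [0.8475523273043974, 0.8475523273041454])
stand corner near-left(62) (array([ 537. , -256.9,   18.7]), [29.835454650714947, 29.835454650714674])
button@68.. (array([526.5, 272.2,  68.3]), [0.9876799180178414, 0.9876799180178375])
tip seen from TCP z130 at y 270 [524.6 270.  148.6]
tip seen from TCP z130 at y 277 [527.2 277.  144.3]
side start_top [([130.0, 186.0], 0.61), ([154.5, 214.8], 0.4)]
side stand_hole0 [([273.1, 306.5], 0.97)]
side probe_grip [([260.7, 307.1], 0.82), ([295.7, 329.7], 0.6)]
side spot [([204.9, 265.6], 0.96)]
top start_top [([203.2, 186.3], 0.52)]
top stand_hole0 [([198.0, 387.8], 0.69)]
top probe_grip [([194.0, 394.6], 0.47), ([199.0, 422.5], 0.45)]
top spot [([189.5, 284.3], 0.82)]
```

The cameras read about 10 mm low everywhere (holder 34/42, socket 11/22, collar 55/67, button 68/82), so the spot's real height is about 75, within 65-85. The reported TCP needs about 25 mm less than the true height. I'll grasp the probe with that allowance, closing roughly along y.

```bash
cat > g.py <<'E'
from h import *
np.set_printoptions(precision=2,suppress=True)
yaw,slope=-0.376,0.266
def tool(yaw,slope,flip=1):
    y,s=yaw,slope;ex=np.array([np.cos(y)*np.cos(s),np.sin(y)*np.cos(s),np.sin(s)]);ey=np.array([-np.sin(y),np.cos(y),0]);n=np.cross(ex,ey)
    return np.c_[flip*ex,-flip*ey,-n]   # tool z = -n
def st(m=""):
    s=env.read_state();print(m,round(s["time_s"],2),np.array(s["ee_pos"]),np.array(s["force"]),round(s["gripper_width"],1),s["grasp_force"]);return s
E
python3 - <<'E'
from g import *
x,y=532,-311
for fl in(1,-1):
  for a in([x,y,170],yaw,0),([545,-15,100],yaw,slope): print(fl,env.solve_ik(a[0],tool(a[1],a[2],fl)))
E
```

```text
1 [-0.28  0.4   0.22  0.   -1.4   1.47]
1 [ 0.39  0.13 -0.45  0.25 -0.81  0.65]
-1 [-0.28  0.4   0.22  0.   -1.4  -1.67]
-1 [ 0.39  0.13 -0.45  0.25 -0.81 -2.5 ]
```

```bash
python3 - <<'E'
from g import *
x,y=532,-311;O=tool(yaw,0,1)
env.move_straight([524,270,170],speed=200)
env.gripper_to(56,50)
env.move_pose([x,y,170],O);st("hover")
print(env.move_straight([x,y,62],speed=60,threshold=6));env.pause(.2);a=st("down")
env.gripper_to(0,50);env.pause(.2);b=st("closed")
print("dF",np.array(b["force"])-np.array(a["force"]),b["wrist_torque"])
E
```

```text
hover 14.12 [ 532.49 -310.14  169.98] [-0.44 -0.31  0.04] 55.8 0.0
False
down 16.27 [ 532.08 -311.03   62.18] [-0.05  0.17 -0.47] 55.9 0.0
closed 16.86 [ 532.02 -311.14   62.17] [-0.15 -1.71  2.8 ] 22.7 48.79119873046875
dF [-0.1  -1.88  3.27] [-0.24  0.27  0.04]
```

```bash
cat >> g.py <<'E'
SP=np.array([558.8,-14.0,75.0]); R=tool(yaw,slope,1); n=-R[:,2]; ex=R[:,0]; ey=-R[:,1]
D=57.
E
python3 - <<'E'
from g import *
env.move_straight([532,-311,142],speed=120)
st("lifted")
tip=SP+35*n
env.move_pose(tip+D*n+[0,0,40],R)
env.move_straight(tip+D*n,speed=120);env.pause(.3);s=st("hover")
p=env.capture("side")
import pickle;pickle.dump(p,open("P5.pkl","wb"))
r0,c0=145,212
im=cv2.resize(p["frame"][r0:r0+80,c0:c0+100],None,fx=7,fy=7,interpolation=cv2.INTER_CUBIC)
t=np.array(s["ee_pos"])
for X,c in((t-57*n-[0,0,10],(0,0,255)),(t-82*n+[0,0,15],(0,255,0)),(t,(255,0,0))):
    r,q=proj(p,X)[0];cv2.circle(im,(int((q-c0+.5)*7),int((r-r0+.5)*7)),3,c,-1)
cv2.imwrite("pics/hov.png",im)
E
```

```text
lifted 17.68 [ 531.46 -310.55  140.84] [ 0.74  0.04 -2.06] 22.9 48.990413546562195
hover 19.66 [536.72  -5.02 164.48] [ 1.01  0.08 -1.52] 22.9 49.13423538208008
```

View pics/hov.png

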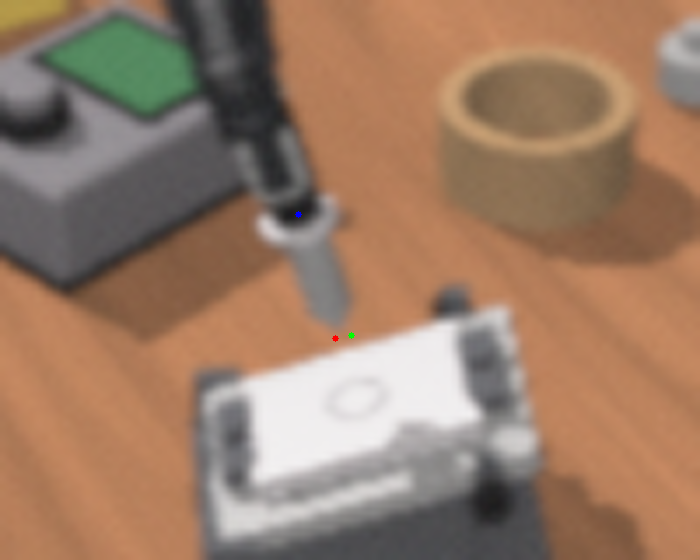

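The side view shows the probe held by the gripper, its nose ending at crop (335,322), leaning square to the plate with its axis heading for the ring at (357,399). I'll descend in small steps while watching the force along the normal.

```bash
cat >> g.py <<'E'
def fn(k=4):
    a=[]
    for _ in range(k): env.pause(.03); a.append(env.read_state()["force"])
    return np.mean(a,0)
def goto(off,h,sp=40): # off: in-plane offset (x,y) ; h nominal tip height over the face
    P=SP+ex*off[0]+ey*off[1]+(h+D)*n; env.move_straight(P,R,speed=sp); return P
E
python3 - <<'E'
from g import *
goto((0,0),35);F0=fn(8);print("F0",F0)
P=SP+(16+D)*n
print(env.move_straight(P,speed=40,threshold=4))
h=16
while h>-14:
    d=fn()-F0; f=d@n; print(h,round(f,2),d.round(1))
    if f>1.7: break
    h-=2 if f<.7 else 1; goto((0,0),h,25)
st()
np.save("F0.npy",F0)
p=env.capture("side");import pickle;pickle.dump(p,open("P6.pkl","wb"))
E
```

```text
F0 [-0.15 -0.17 -1.7 ]
False
16 0.28 [-0.4 -0.   0.2]
14 0.47 [-0.   0.2  0.5]
12 -0.09 [ 0.3  0.1 -0. ]
10 0.05 [0.4 0.4 0.1]
8 0.33 [-0.1  0.5  0.3]
6 -0.11 [ 0.3  0.6 -0.1]
4 0.11 [0.1 0.4 0.1]
2 0.21 [0.4 0.5 0.3]
0 0.04 [ 0.4 -0.2  0.2]
-2 0.05 [0.3 0.  0.1]
-4 0.95 [0.4 0.3 1.1]
-5 1.44 [1.2 0.3 1.8]
-6 2.19 [0.6 0.8 2.3]
 25.58 [546.46  -9.01 124.31] [ 0.01 -0.01  0.77] 22.8 49.12822365760803
```

```bash
python3 - <<'E'
from h import *
import pickle
p=pickle.load(open("P6.pkl","rb"))
q=pickle.load(open("P.pkl","rb"))["side"]
cr=lambda p:cv2.resize(p["frame"][178:230,232:298],None,fx=6,fy=6,interpolation=cv2.INTER_CUBIC)
# second panel: a still picture with no arm, for comparison of ring
cv2.imwrite("pics/con.png",np.hstack([cr(p),cr(q)]))
E
```

```text
(no output)
```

View pics/con.png

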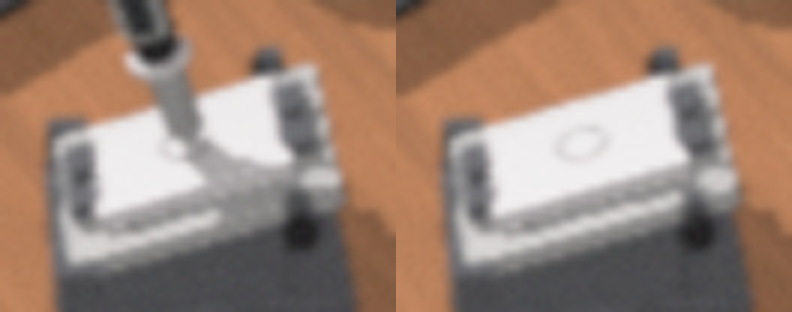

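```bash
python3 - <<'E'
from g import *
import pickle
p=pickle.load(open("P6.pkl","rb"));q=pickle.load(open("P.pkl","rb"))["side"]
g=lambda p:cv2.cvtColor(p["frame"],cv2.COLOR_BGR2GRAY).astype(int)
d=g(p)-g(q)
for r in range(186,208): print(r,d[r,252:276])
S0=np.array([558.8,-14.4,64.5])
for h in(0,5,8.5,20,30,40,53.5,56,58.5): print(h,proj(p,S0+h*n)[0].round(1))
print("ex,ey px/mm",(proj(p,S0+10*ex)-proj(p,S0))/10,(proj(p,S0+10*ey)-proj(p,S0))/10)
c=env.capture("side");print([(np.round(a["point"],1).tolist(),round(a["score"],2)) for a in env.spot_point(c,"probe_tip")+env.spot_point(c,"probe_grip")])
E
```

```text
186 [  -3   -3  -28  -75 -109 -109 -107 -108  -76  -30    2    7   -2   -4
    1   -1   -1   -1   -1    0    0   -2   -2   -4]
187 [  15   38   23  -37  -88 -100  -96  -78  -43   -8   11    6    1   -2
   -3   -3   -2    1   -1   -1    0    1    0    3]
188 [ 14  48  52  15 -27 -51 -44 -31 -12   9  12   3  -2  -1  -3  -2  -2  -1
  -1  -1  -2  -2   1  -3]
189 [ 6 29 49 51 28  7  8  5  7  1 -6 -8 -2  0 -3 -3 -1 -1  0 -2 -3 -2 -3 -1]
190 [  0   7  19  22  21  15  12  13   1  -9 -20 -13  -4  -4  -3  -3  -3  -2
  -1  -3  -2  -4  -4  -1]
191 [ -4  -2   0   0  -2  -6  -6  -8 -11 -17 -24 -19  -8  -2   0  -1  -2   0
  -1  -3  -3  -1  -2   0]
192 [ -2  -2  -1  -3 -11 -20 -22 -21 -13 -19 -20 -24 -12  -6  -3   0  -2  -1
  -2  -3  -1  -1  -1  -1]
193 [  0  -1  -2  -1 -10 -18 -24 -20 -17 -20 -29 -34 -27 -11  -2  -3  -2  -1
  -2   0  -1  -1  -1  -1]
194 [ -1   0  -3  -3  -3 -13 -21 -29 -38 -49 -62 -71 -58 -20  -3  -1   0  -2
  -2  -1  -1  -1  -1   0]
195 [  -2   -1    0   -3   -3  -10  -30  -56  -76  -94 -101 -103  -73  -25
   -4   -1   -1   -1   -1   -1   -1   -1   -2    0]
196 [  -5   -2   -1   -
[... 855 characters left out ...]
-74 -70 -64 -45
 -22 -10  -8  -7  -4  -2]
204 [ -2   0  -1  -1   0  -1  -1  -2  -2  -7 -27 -55 -72 -74 -73 -72 -71 -67
 -54 -44 -41 -35 -19  -9]
205 [  0  -2  -1  -1  -1  -1  -1  -1  -2  -1  -6 -23 -54 -69 -73 -73 -71 -72
 -69 -69 -67 -58 -47 -35]
206 [ -1  -1  -1  -1  -2  -1  -1  -1   0  -1  -2  -8 -25 -53 -69 -74 -71 -68
 -66 -69 -57 -43 -35 -27]
207 [ -2   0  -1  -1  -1  -1  -1  -2  -1  -1  -1  -2  -9 -26 -57 -64 -62 -55
 -44 -39 -31 -17  -8  -4]
0 [202.  262.6]
5 [200.8 262.1]
8.5 [199.9 261.8]
20 [197.1 260.8]
30 [194.6 259.9]
40 [192. 259.]
53.5 [188.6 257.7]
56 [187.9 257.5]
58.5 [187.3 257.3]
ex,ey px/mm [[-0.09  0.32]] [[-0.2  -0.04]]
[([176.4, 255.4], 0.65), ([292.2, 328.7], 0.65)]
```

From the image profile, nose and collar sit about 0.8 row high relative to a centred model (about +3 mm along the plate's y). The kinematics say about 0. I'll make a small compromise correction, lift and re-touch, then press to about half-way.

```bash
python3 - <<'E'
from g import *
o=(-0.7,-2.0)
goto((0,0),3);goto(o,3);F0=fn(10);print(F0)
goto(o,-3,30);h=-4
while h>-12:
    goto(o,h,20);d=fn(6)-F0;f=d@n;print(h,round(f,2),d.round(1))
    if f>2.3:break
    h-=1
env.pause(.3);print("settled",((fn(10)-F0)@n).round(2));st()
p=env.capture("side");import pickle;pickle.dump(p,open("P7.pkl","wb"))
q=pickle.load(open("P.pkl","rb"))["side"]
im=np.hstack([cv2.resize(p["frame"][178:230,232:298],None,fx=11,fy=11,interpolation=cv2.INTER_CUBIC)])
e=im.copy()
r,c=np.array((201.75,262.75))
m=lambda r,c:(int((c-232+.5)*11),int((r-178+.5)*11))
cv2.circle(im,m(r,c),3,(0,0,255),-1)
for a in np.linspace(0,6.28,24):
    off=np.array([12*np.cos(a),12*np.sin(a)]);cv2.circle(im,m(r-.09*off[0]-.2*off[1],c+.32*off[0]-.04*off[1]),1,(0,0,255),-1)
cv2.imwrite("pics/fin.png",im)
E
```

```text
[-0.15 -0.04 -1.68]
-4 0.87 [-0.1  0.   0.9]
-5 1.17 [-0.6  0.3  1. ]
-6 2.1 [-0.8 -0.6  2. ]
-7 2.13 [-1.   0.1  2. ]
-8 2.55 [-1.   0.2  2.4]
settled 2.67
 29.98 [545.46 -10.86 122.1 ] [-0.91 -0.3   1.42] 23.0 49.34295415878296
```

View pics/fin.png

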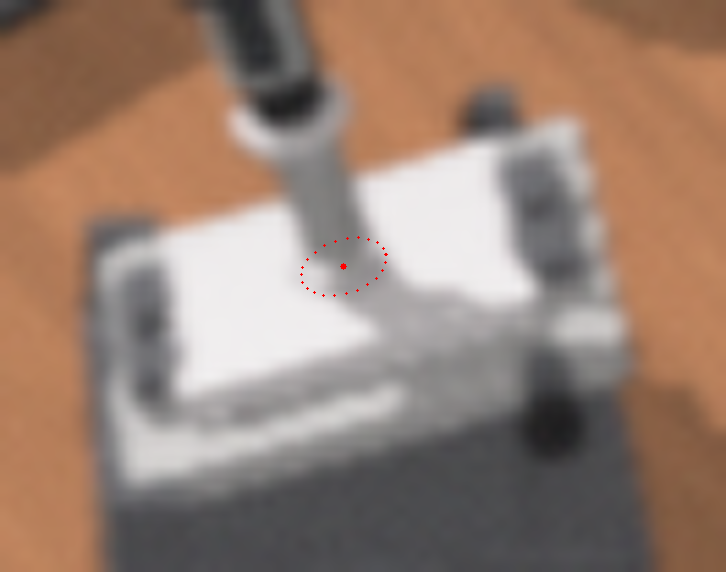

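The final view shows the plunger end at about crop (341,268), next to the ring centre at (343,266). The normal force is 2.6 N, which is about 5 mm of plunger travel. I'm handing in.

```bash
python3 -c "
from bench import env
print(env.hand_in())"
```

```text
the job is handed in; nothing more can be done
None
```

The job is handed in, with no verdict shown: I pressed the start button to its stop and released it, and the gripper is holding the probe on the sloping face with its tip inside the ring, at about 2.6 N (roughly 5 mm of plunger travel, worked out from the force).

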